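# Hold the fume extractor's filter up to the work light

## Robot

A 6-joint arm with a two-finger parallel gripper is mounted at the origin on the work surface. World frame = base frame: x ahead of the robot, y to its left, z up, the work surface at z = 0. Lengths are in m, angles in rad, forces in N, time in s.
With the tool pointing down it reaches from about 0.3 to 0.75 m from the base axis. Payload 8.5 kg.
Tool frame: the origin (TCP) lies between the finger pads; the fingertips stand 11 mm ahead of it and the grasp point (between the pads) lies 8 mm behind it; x points along the fingers, z is the direction in which the jaws open and shut, and the axes are right-handed (so a half turn about x gives the same grasp; the last joint's range is limited). The gripper opens to 85 mm and grips with 20 to 120 N. Pads are 22 mm wide; open, the fingers measure 114 mm over their backs; the gripper's body (76 mm by 85 mm) begins 54 mm behind the grasp point. The pads swing forward as they close: fully open they stand 13 mm farther back than shut.
Start: joints at [-1.539, 0.381, 1.297, -0, 1.464, -0.215], TCP at [0.134, -0.533, 0.242] pointing down, gripper open.
Joint ranges: [-3.11, 3.11], [-0.89, 2.33], [0.22, 2.48], [-1.42, 4.56], [0.17, 2.85], [-2.88, 2.88]. Speed limits (rad/s): [2.39, 2.39, 3.14, 3.14, 3.14, 3.14].

## Interface

Orientations are given as a unit quaternion [x, y, z, w].
In Python, from cell import r gives the robot as it stands. Calls block until the motion is done:
- r.move_pose(position, orientation): joint-space move of the TCP to a pose.
- r.move_straight(position, ori=None, velocity=0.15): straight line of the TCP; ori=None keeps the orientation; velocity is the mean speed in m/s.
- r.movej(angles): joint-space move.
- r.command_gripper(opening, effort=None): finger opening in m; effort is the grip in N (None keeps the last); returns when the fingers have stopped.
- r.dwell(seconds).
- r.solve_ik(position, orientation): joint angles nearest the present ones, or None.
- r.read_state(): the state.
- r.camera(name): name is "scene" or "top" or "wrist"; returns a dict with "img" (420x560x3 uint8, red, green, blue), "mtx" (3x3 intrinsics, pixels), "R" (3x3) and "t" (3): a world point X has camera coordinates R X + t. Camera axes: x right, y down, z forward; pixel columns grow to the right and rows downward; lengths in m; the calibration is good to about 2 mm. A picture is of the moment at which its call begins. There is no depth.
A pose or a line that the arm cannot do raises r.IKError and nothing moves.
- r.hand_in(): hands the job in, once; it reports no verdict.
The state is a dict: "t": time; "joint_positions": joint angles; "qd": joint speeds; "joint_torque": joint torques, N m; "tool_pos": TCP position; "ee_rot": TCP orientation; "ft_force": force on the tool from outside, world axes, zero at the start; "torque": the same for the moment, N m; "opening": finger opening in m.
Only numpy, scipy, OpenCV 4.12 (cv2) and the standard library are available. Lean on these libraries where they do the work, as an engineer would, in place of code of your own. Each camera call takes 0.05 s, during which the arm holds its last target.

## Task

The filter of the bench fume extractor has to be looked through for clogging: swing the extractor's grey cover flap right open, past upright, where its stiff hinge keeps it, and draw the filter cassette (orange pull tab) up out of its guides. Then hold the cassette up to the work light, hanging upright, centred in front of the bright glass and square to it, a few centimetres away and touching nothing but the gripper. Finish while still holding it there, motionless; leave the flap open and do not shift the light, the spray can, the cup or the wire spool.

Things in the scene. Friction and masses are not known exactly. Their poses are not given: they have to be found in the camera images.
- unit: white bench fume extractor, fixed, 240 (x) x 260 (y) x 150 high; origin centre of underside on the bench; -x face (dark louvres) is the front, roughly towards the robot. Under the flap an open-topped chamber x -114..-20, y -78..78, floor z 20. The filter stands in it at x -75, y 0, upright, between guide rails at its side edges: 28 apart in x, up to z 106; chamber 156 wide
- flap (a joint): grey flap's angle, rad: 0 shut flat, grows as the front edge is lifted and swung over to the rear, 1.57 upright, stop 1.9. Starts shut or up to 0.15 ajar. Stiff hinge (0.35 N m friction): stays where left, lifting by the handle takes about 5 N. Flap 0.3 kg, 125 from hinge line to front edge, 200 wide, 5 thick; near upright it can be let go and pushed on over from the front
- flap_handle (a point): middle of the black bar of the flap's bow handle: round, 10 thick, 84 long along the unit's y, its axis 37 above the flap's upper face (32 clear under it), 105 from the hinge line, near the front edge. Flap shut: at unit x -105, y 0, z 195. Turns with the flap
- flap_hinge (a point): middle of the flap's hinge line, at unit x = 0, y = 0, z = 153 (underside of the shut flap); the line runs along the unit's y. This frame turns with the flap
- filter: loose filter cassette, 0.15 to 0.33 kg: black frame, pale pleats, 22 (x) x 150 (y) x 90 (z); orange tab 16 (x) x 40 (y) on the middle of its top edge, z 90 to 124. Origin centre of bottom edge. Starts on the chamber floor under the flap, axes along the unit's, tab top 9 below the shut flap. Grip the tab across its 40 mm (along y): 58 mm free at either side
- filter_center (a point): middle of the cassette's frame, 45 above its bottom edge; axes as the cassette's
- filter_tab (a point): point in the orange tab, 112 above the cassette's bottom edge (22 above the frame's top edge), where finger tips reaching 19 lower still clear the frame
- lamp: LED work light, loose, 1.4 kg: yellow box 40 (x) x 170 (y) x 120 (z), centre 130 above the bench, top at 190, on a black tube stand 156 x 212 (x, y), 16 high, with an upright at either side. Origin on the bench under the box's middle. The lit glass is on its -x face, roughly towards the robot; cooling fins at +x
- lamp_glass (a point): centre of the light's bright glass (150 x 100, vertical), 130 above the bench; axes as the light's: -x points out of the glass
- spray: red and white spray can, bystander, 52 diameter x 150 high, origin centre of its underside
- cup: white cup, bystander, 72 diameter x 85 high, origin centre of its underside
- spool: green wire spool lying flat, bystander, 64 diameter x 38 high, origin centre of its underside

How it is judged:
On the way, in this order (a step that is already met when the one before it is completed fails the run):
1. the flap is swung open, to about upright or beyond, with the filter still in place (value of joint flap above 1.45 rad and distance of filter from where it was at the start of the episode below 0.015 m), for 0.2 s.
2. the filter is drawn up clear of the extractor's top, held in the gripper (height (world z) of filter above 0.155 m and contact force between filter and the fingers above 0.5 N), for 0.2 s.
At the end, for the whole second after the job is handed in: Cassette gripped, still (<20 mm/s), over 40 mm above the bench, touching neither extractor nor light; its middle 20-125 mm before the glass, within 40 mm sideways and 35 mm in height of its centre, upright and square within 15 degrees; flap beyond 1.45 rad; light and bystanders moved under 25 mm (contact force between filter and the fingers above 0.5 N and contact force between filter and unit below 0.1 N and contact force between filter and lamp below 0.1 N and height (world z) of filter above 0.04 m and x of filter_center in the frame of lamp_glass between -0.125 and -0.02 m and y of filter_center in the frame of lamp_glass between -0.04 and 0.04 m and z of filter_center in the frame of lamp_glass between -0.035 and 0.035 m and angle between filter's own z axis and vertical below 0.26 rad and angle between the x axis of filter and the x axis of lamp, either way round below 0.26 rad and linear speed of filter below 0.02 m/s and value of joint flap above 1.45 rad and distance of each of lamp, spray, cup, spool from where it was at the start of the episode below 0.025 m); the arm keeps its last pose, push and grip.
It fails at once if the work light is knocked away or tipped (distance of lamp from where it was at the start of the episode above 0.03 m or angle between lamp's own z axis and vertical above 0.2 rad).
It fails at once if the spray can, cup or spool is disturbed (distance of any of spray, cup, spool from where it was at the start of the episode above 0.03 m or angle between any of spray, cup, spool's own z axis and vertical above 0.4 rad).
It also fails if it takes over 67 s, if anything falls off the work surface, if the arm or the gripper's body presses on something with over 40 N, if the wrist force passes 120 N, or if a joint passes its speed limit or range.

## Working session

There is one attempt and no reset: what is moved stays moved. The work goes in short steps, each a Python script; the robot and the scene stay as the last script left them, time stands still between calls to the robot, and variables do not carry over. Pictures are saved under pics/ and viewed, and the job is handed in when it is done.

```bash
ls; mkdir -p pics; python3 - <<'E'
from cell import r
import cv2
for n in ("scene","top","wrist"):
    c=r.camera(n); cv2.imwrite(f"pics/{n}0.png",c["img"][:,:,::-1]); print(n,c["mtx"].round(1).tolist(),c["R"].round(4).tolist(),c["t"].round(4).tolist())
s=r.read_state(); print(s)
E
```

```text
pics
scene [[443.2, 0.0, 278.5], [0.0, 443.2, 213.6], [0.0, 0.0, 1.0]] [[-0.2424, 0.9702, 0.0019], [0.7583, 0.1907, -0.6234], [-0.6052, -0.1497, -0.7819]] [0.1195, -0.3023, 1.5794]
top [[526.4, 0.0, 279.9], [0.0, 526.4, 209.6], [0.0, 0.0, 1.0]] [[0.0074, -0.9999, -0.0069], [-0.9842, -0.006, -0.1769], [0.1768, 0.0081, -0.9842]] [-0.005, 0.5333, 1.4491]
wrist [[347.1, 0.0, 282.8], [0.0, 347.1, 211.0], [0.0, 0.0, 1.0]] [[0.2435, -0.9699, -0.001], [-0.9189, -0.231, 0.3198], [-0.3104, -0.077, -0.9475]] [-0.5489, -0.0407, 0.3806]
{'t': 0.15, 'joint_positions': array([-1.53930338e+00,  3.81067253e-01,  1.29799180e+00, -1.76729401e-05,
        1.46359950e+00, -2.15279681e-01]), 'qd': array([-1.75696400e-03,  8.42296011e-05, -2.22130604e-03,  9.14612860e-04,
        1.89446686e-03, -4.43678314e-04]), 'joint_torque': array([ 3.88579661e-03, -4.48623526e+01, -2.31346500e+01, -9.93793515e-05,
        3.80056314e-03, -1.07032685e-05]), 'tool_pos': array([ 0.13434972, -0.53314174,  0.24187163]), 'ee_rot': array([ 0.43494728,  0.55798153, -0.43437562,  0.55749018]), 'ft_force': array([-0.29974963,  0.4199654 ,  0.44634883]), 'torque': array([ 0.00894911,  0.00941624, -0.03420529]), 'opening': 0.08536615143322758}
```

View pics/scene0.png

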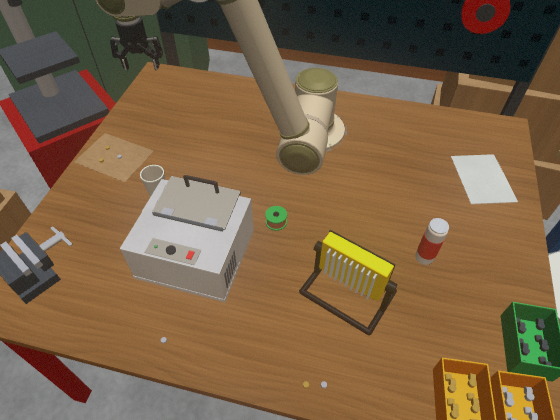

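View pics/top0.png

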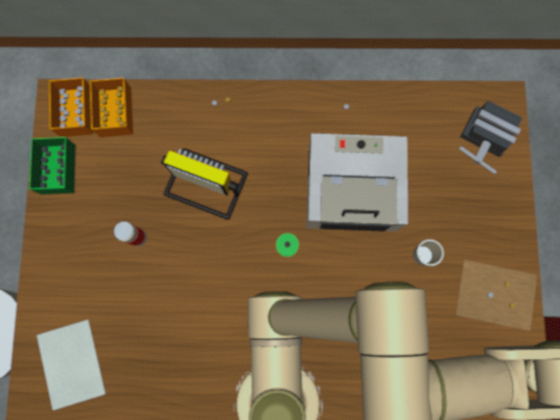

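View pics/wrist0.png

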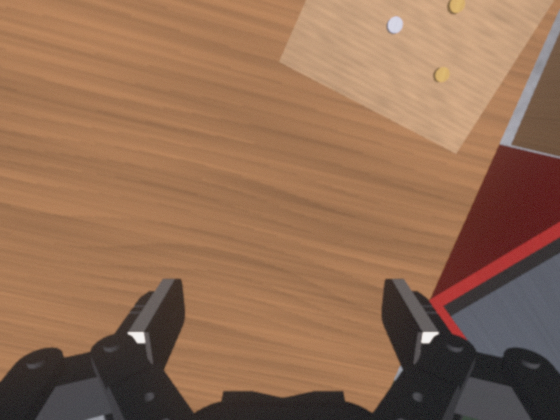

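The overview shows the unit at about (358,180) in the top view, lamp at (203,178) rotated, can (127,233), cup (430,252) and spool (287,244). I'll zoom in for corner pixels.

```bash
python3 - <<'E'
import cv2
a=cv2.imread("pics/top0.png"); 
cv2.imwrite("pics/top_unit.png",cv2.resize(a[125:240,295:450],None,fx=5,fy=5,interpolation=cv2.INTER_CUBIC))
cv2.imwrite("pics/top_lamp.png",cv2.resize(a[140:225,155:255],None,fx=6,fy=6,interpolation=cv2.INTER_CUBIC))
b=cv2.imread("pics/scene0.png")
cv2.imwrite("pics/sc_unit.png",cv2.resize(b[160:305,115:265],None,fx=4,fy=4,interpolation=cv2.INTER_CUBIC))
cv2.imwrite("pics/sc_lamp.png",cv2.resize(b[220:340,290:410],None,fx=5,fy=5,interpolation=cv2.INTER_CUBIC))
E
```

```text
(no output)
```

View pics/top_unit.png

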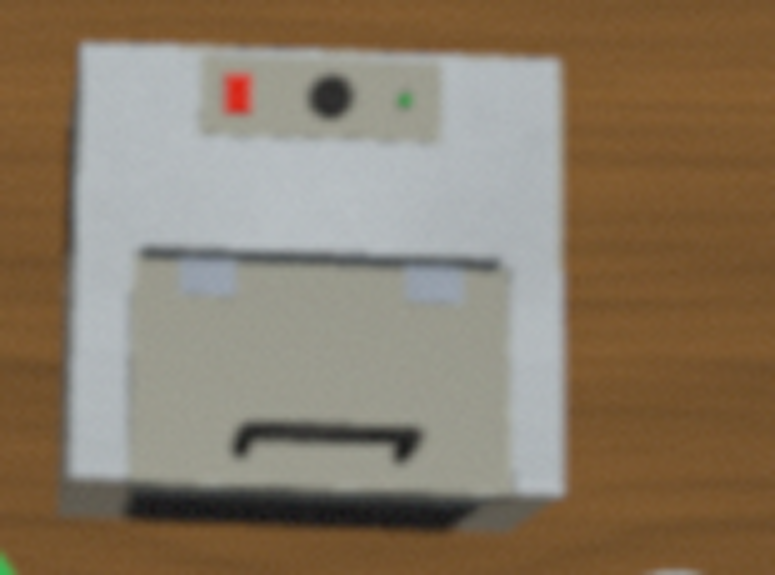

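View pics/top_lamp.png

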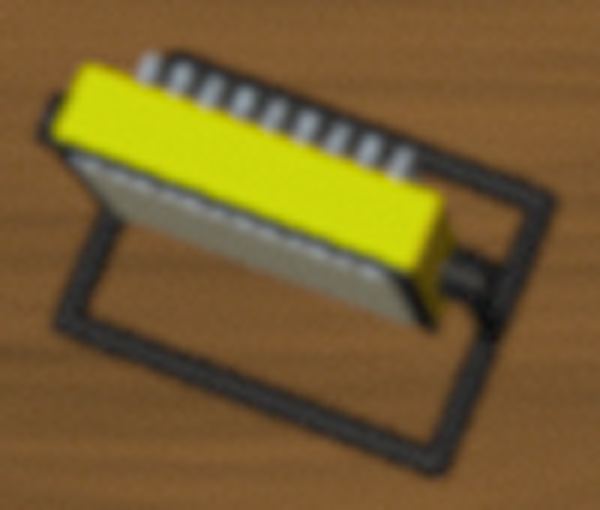

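View pics/sc_unit.png

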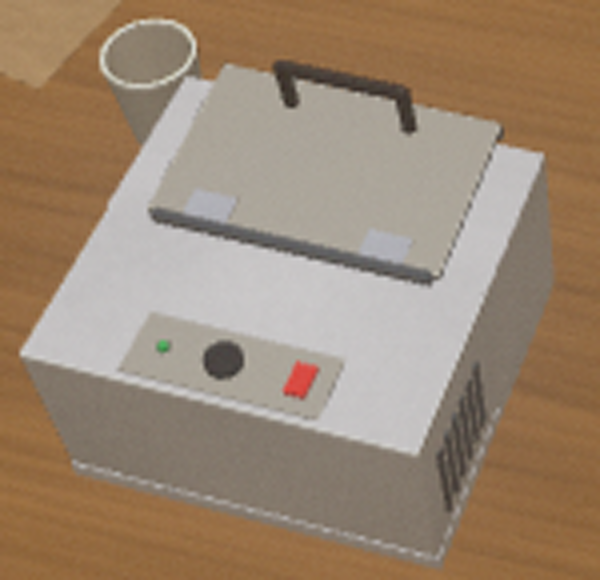

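View pics/sc_lamp.png

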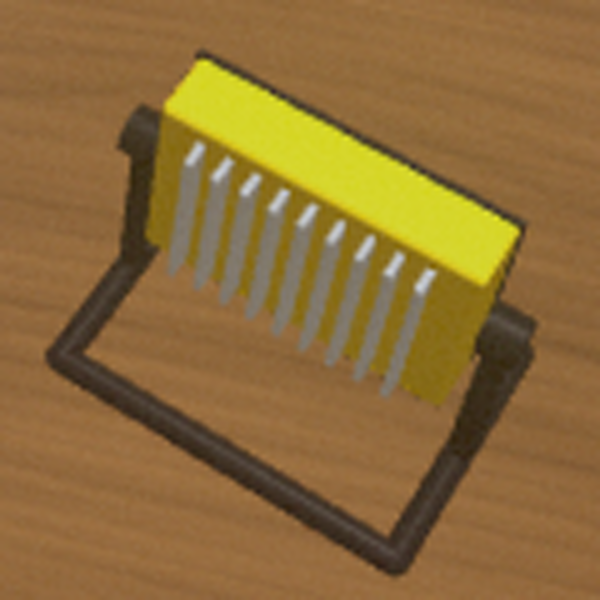

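Zoomed top view: unit top corners (80,42),(562,58),(565,495),(65,478) with the bar from about (240,430) to (420,434). Lamp top corners are (90,63),(443,192),(413,272),(55,137). The scene view gives the same features for a cross check.

```bash
cat > h.py <<'E'
import numpy as np, cv2
from scipy.spatial.transform import Rotation as Ro
def cast(c,uv,z):
    uv=np.atleast_2d(uv).astype(float); K=np.linalg.inv(c["mtx"]); C=-c["R"].T@c["t"]
    d=np.c_[uv,np.ones(len(uv))]@K.T@c["R"]
    return C+d*((z-C[2])/d[:,2])[:,None]
def tri(c1,u1,c2,u2):
    P=[c["mtx"]@np.c_[c["R"],c["t"]] for c in (c1,c2)]
    X=cv2.triangulatePoints(P[0],P[1],np.array(u1,float).reshape(2,1),np.array(u2,float).reshape(2,1)); return (X[:3]/X[3]).ravel()
def proj(c,X):
    p=(np.atleast_2d(X)@c["R"].T+c["t"])@c["mtx"].T; return p[:,:2]/p[:,2:]
E
python3 - <<'E'
from cell import r
from h import *
import pickle
T=r.camera("top");S=r.camera("scene"); pickle.dump((T,S),open("cams.pkl","wb"))
z=lambda p,k,o:(np.array(p,float)+.5)/k-.5+np.array(o)
tu=z([(80,42),(562,58),(565,495),(65,478)],5,(295,125))
su=z([(418,455),(22,353),(188,78),(545,152)],4,(115,160))
for n,c,u in(("T",T,tu),("S",S,su)):
    X=cast(c,u,.150); ctr=X.mean(0); 
    v=(X[0]+X[1]-X[2]-X[3])[:2]; w=(X[0]+X[3]-X[1]-X[2])[:2]
    print(n,"unit",X[:,:2].round(4).tolist(),ctr.round(4),np.linalg.norm(v)/2,np.linalg.norm(w)/2,np.arctan2(v[1],v[0]),np.arctan2(-w[0],w[1]))
tl=z([(90,63),(443,192),(413,272),(55,137)],6,(155,140))
sl=z([(163,105),(487,285),(520,232),(208,57)],5,(290,220)) 
# scene: fins side = +x; image right=+y
tl=tl; sl=sl[[1,0,3,2]]
for n,c,u in(("T",T,tl),("S",S,sl)):
    X=cast(c,u,.190); ctr=X.mean(0); 
    v=(X[0]+X[1]-X[2]-X[3])[:2]; w=(X[0]+X[3]-X[1]-X[2])[:2]
    print(n,"lamp",X[:,:2].round(4).tolist(),ctr.round(4),np.linalg.norm(v)/2,np.linalg.norm(w)/2,np.arctan2(v[1],v[0]),np.arctan2(-w[0],w[1]))
# handle bar ends, both
ht=z([(243,431),(420,434)],5,(295,125)); hs=z([(408,92),(278,66)],4,(115,160))
for i in(0,1): print("h",tri(T,ht[i],S,hs[i]).round(4))
print("can",cast(T,[(124,231)],.15).round(3),"cup",cast(T,[(430,251)],.085).round(3),"spool",cast(T,[(287,244)],.038).round(3))
E
```

```text
T unit [[0.7267, -0.084], [0.719, -0.345], [0.4795, -0.3381], [0.4869, -0.0754]] [ 0.603  -0.2106  0.15  ] 0.2397404577371631 0.2619848315606641 -0.03228497843758667 -0.02886428159779458
S unit [[0.7272, -0.0846], [0.7178, -0.3415], [0.4809, -0.3352], [0.4854, -0.0779]] [ 0.6028 -0.2098  0.15  ] 0.23945025476807896 0.257175572404104 -0.026916773405201325 -0.027068045507935234
T lamp [[0.6647, 0.2883], [0.6074, 0.1323], [0.5718, 0.1444], [0.6312, 0.3021]] [0.6188 0.2167 0.19  ] 0.0369222487016739 0.1673459675703304 -0.358039203443927 -0.35584037403225754
S lamp [[0.666, 0.2913], [0.6051, 0.1339], [0.5721, 0.1497], [0.6347, 0.3032]] [0.6195 0.2195 0.19  ] 0.0349820129852901 0.16728199089693713 -0.40669193040020213 -0.3782052358688945
h [ 0.5027 -0.1627  0.2048]
h [ 0.5017 -0.2523  0.2049]
can [[0.455 0.408 0.15 ]] cup [[ 0.414 -0.412  0.085]] spool [[ 0.436 -0.022  0.038]]
```

Both views agree: unit centre (0.603,-0.210), yaw -0.029; handle bar (0.502,-0.2075,0.205), so the flap is about 0.09 rad ajar; lamp box centre about (0.618,0.218), yaw about -0.37. Next I'll plan and check IK for the whole route without moving.

```bash
cat >> h.py <<'E'
UY=-0.029; UC=np.array([.603,-.2103,0])
ux=np.array([np.cos(UY),np.sin(UY),0]); uy=np.array([-np.sin(UY),np.cos(UY),0]); ez=np.array([0,0,1.])
def U(x,y,z): return UC+x*ux+y*uy+z*ez
def handle(a): return U(-.105*np.cos(a)+.042*np.sin(a),0,.153+.105*np.sin(a)+.042*np.cos(a))
def quat(ap,jaw):   # approach dir, jaw dir
    ap=ap/np.linalg.norm(ap); jaw=jaw-ap*(jaw@ap); jaw/=np.linalg.norm(jaw)
    return Ro.from_matrix(np.c_[ap,np.cross(jaw,ap),jaw]).as_quat()
def tcp_for(grasp,ap): return grasp+.008*ap   # grasp point lies 8 mm behind TCP
def tilt(t): return -np.cos(t)*ez-np.sin(t)*ux   # tool top leaning to +x by t
LY=-0.368; LC=np.array([.6178,.2178,0]); lx=np.array([np.cos(LY),np.sin(LY),0]); ly=np.array([-np.sin(LY),np.cos(LY),0])
E
python3 - <<'E'
from cell import r
from h import *
s=r.read_state(); c=r.camera("wrist"); C=-c["R"].T@c["t"]; M=Ro.from_quat(s["ee_rot"]).as_matrix()
print("cam in tool",M.T@(C-s["tool_pos"]))
for sg in(1,-1):
  for a in(.09,1.6,1.75):
    ap=tilt(max(0,a-np.pi/2)); q=r.solve_ik(tcp_for(handle(a),ap),quat(ap,sg*ux)); print(sg,a,None if q is None else np.round(q,2))
  for p,j in((U(-.075,0,.132),uy),(U(-.075,0,.4),uy),(LC-.09*lx+.197*ez,ly),(LC-.09*lx+.35*ez,ly)):
    q=r.solve_ik(tcp_for(p,-ez),quat(-ez,sg*j)); print(sg,None if q is None else np.round(q,2))
E
```

```text
cam in tool [-0.13129891  0.0826845  -0.00056781]
1 0.09 [-0.61  0.41  1.39 -0.    1.34 -0.58]
1 1.6 [-0.48  0.64  0.83 -0.01  1.7  -0.46]
1 1.75 [-0.45  0.75  0.65 -0.08  1.91 -0.44]
1 [-0.58  0.52  1.43 -0.    1.19 -2.13]
1 [-0.58  0.36  0.91 -0.    1.87 -2.13]
1 [ 0.24  0.49  1.27 -0.    1.38 -0.97]
1 [ 0.24  0.41  0.97 -0.    1.76 -0.97]
-1 0.09 [-0.61  0.41  1.39  0.    1.34  2.56]
-1 1.6 [-0.48  0.64  0.83 -0.01  1.7   2.68]
-1 1.75 [-0.45  0.75  0.65 -0.08  1.91  2.7 ]
-1 [-0.58  0.52  1.43 -0.    1.19  1.02]
-1 [-0.58  0.36  0.91 -0.    1.87  1.02]
-1 [ 0.24  0.49  1.27 -0.    1.38  2.18]
-1 [ 0.24  0.41  0.97 -0.    1.76  2.18]
```

```bash
python3 - <<'E'
from cell import r
from h import *
q=quat(-ez,ux); p=tcp_for(handle(.09),-ez)
s=r.read_state()
r.move_straight(s["tool_pos"]+[0,0,.1],velocity=.2)
r.move_pose(p+[0,0,.09],q)
r.command_gripper(.05)
c=r.camera("wrist"); cv2.imwrite("pics/w1.png",c["img"][:,:,::-1])
T=r.camera("scene"); cv2.imwrite("pics/s1.png",T["img"][:,:,::-1])
s=r.read_state(); print(s["t"],s["tool_pos"],s["ft_force"], s["opening"])
print(proj(c,[handle(.09)-.042*uy,handle(.09)+.042*uy]))
E
```

```text
3.2917 [ 0.50222236 -0.20740018  0.28627851] [-0.39654489 -0.91639409  0.023268  ] 0.050107807372768674
[[282.91853414 282.61989676]
 [282.78047083 163.26723448]]
```

View pics/w1.png

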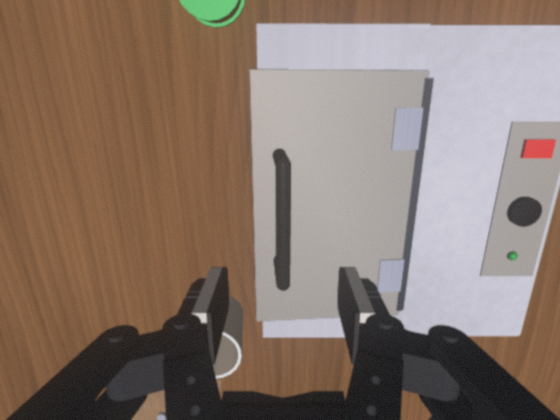

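The wrist view shows the black bar at column about 284, rows 155–288, matching the projected (283, 163–283). The fingers straddle it, so I'll descend, grip and swing.

```bash
python3 - <<'E'
from cell import r
from h import *
q=quat(-ez,ux); p=tcp_for(handle(.09),-ez)
r.move_straight(p,velocity=.1)
s=r.read_state(); print("down",s["ft_force"].round(1))
r.command_gripper(.0,40)
s=r.read_state(); print("grip",s["t"],s["ft_force"].round(1),s["opening"].round(4))
if .005<s["opening"]<.02:
  for a in np.linspace(.09,.6,5)[1:]:
    r.move_straight(tcp_for(handle(a),-ez),velocity=.08)
    s=r.read_state(); print(round(a,2),s["t"],s["ft_force"].round(1),s["opening"].round(4))
c=r.camera("scene"); cv2.imwrite("pics/s2.png",c["img"][:,:,::-1])
E
```

```text
down [-0.4  0.2 -0.5]Traceback (most recent call last):
  File "<stdin>", line 7, in <module>
AttributeError: 'float' object has no attribute 'round'
```

```bash
python3 - <<'E'
from cell import r
from h import *
s=r.read_state(); print("grip",s["t"],s["ft_force"].round(1),s["opening"])
if .005<s["opening"]<.02:
  for a in np.linspace(.09,.6,5)[1:]:
    r.move_straight(tcp_for(handle(a),-ez),velocity=.08)
    s=r.read_state(); print(round(a,2),s["t"],s["ft_force"].round(1),round(s["opening"],4))
c=r.camera("scene"); cv2.imwrite("pics/s2.png",c["img"][:,:,::-1])
E
```

```text
grip 4.7917 [-2.2  0.4  1.9] 0.008311945705425164
0.22 5.125 [-5.6 -0.1  5.8] 0.0084
0.34 5.4583 [-9.1  0.3  6.9] 0.0081
0.47 5.7917 [-12.3   0.6  12.3] 0.008
0.6 6.125 [-13.    2.2  14.9] 0.0081
```

View pics/s2.png

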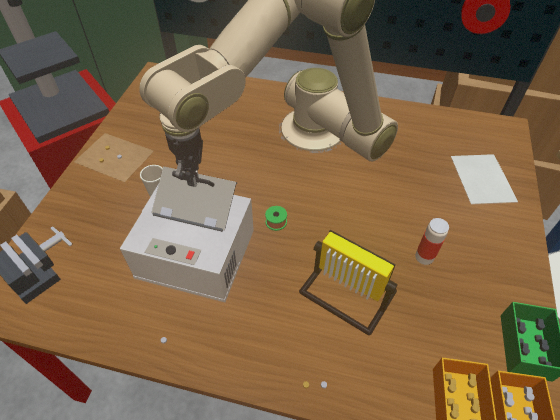

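```bash
python3 - <<'E'
from h import *
b=cv2.imread("pics/s2.png")
cv2.imwrite("pics/s2z.png",cv2.resize(b[120:290,115:265],None,fx=3.5,fy=3.5,interpolation=cv2.INTER_CUBIC))
E
```

```text
(no output)
```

View pics/s2z.png

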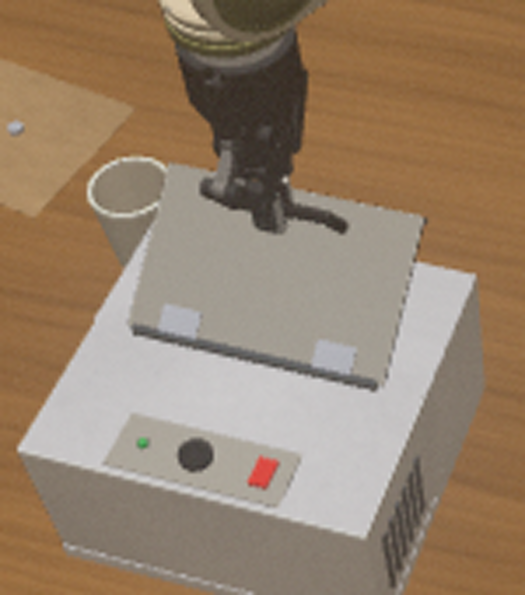

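The flap follows the grip (about 0.6 rad). The force is mainly radial (~20 N), meaning my arc is a couple of mm inside the true one. I'll continue with a small radial correction from the force reading.

```bash
python3 - <<'E'
from cell import r
from h import *
off=np.zeros(3); H=U(0,0,.153)
for a in np.linspace(.6,1.2,7):
    rad=handle(a)-H; rad/=np.linalg.norm(rad)
    s=r.read_state(); off+=np.clip(.00008*(s["ft_force"]@rad),-.002,.002)*rad
    r.move_straight(tcp_for(handle(a)+off,-ez),velocity=.07)
    s=r.read_state(); print(round(a,2),round(s["t"],2),s["ft_force"].round(1),"rad",round(s["ft_force"]@rad,1),round(s["opening"],4),(off*1000).round(1))
c=r.camera("scene"); b=c["img"][:,:,::-1]
cv2.imwrite("pics/s3z.png",cv2.resize(b[100:290,100:265],None,fx=3,fy=3,interpolation=cv2.INTER_CUBIC))
np.save("off.npy",off)
E
```

```text
0.6 6.42 [-7.3  1.1  6.2] rad 9.2 0.0084 [-0.8  0.   1.3]
0.7 6.73 [-5.1 -0.2  6.4] rad 8.1 0.008 [-1.2  0.   1.9]
0.8 7.04 [-4.2 -0.4  7. ] rad 8.0 0.0084 [-1.4  0.   2.5]
0.9 7.35 [-3.7 -0.8  6.7] rad 7.5 0.0083 [-1.6  0.   3.1]
1.0 7.66 [-1.9 -0.3  6.2] rad 6.5 0.0083 [-1.7  0.   3.6]
1.1 7.97 [-1.9 -0.2  6.2] rad 6.3 0.0085 [-1.7  0.1  4.1]
1.2 8.28 [ 0.3 -1.4  4.8] rad 4.8 0.0083 [-1.7  0.1  4.6]
```

View pics/s3z.png

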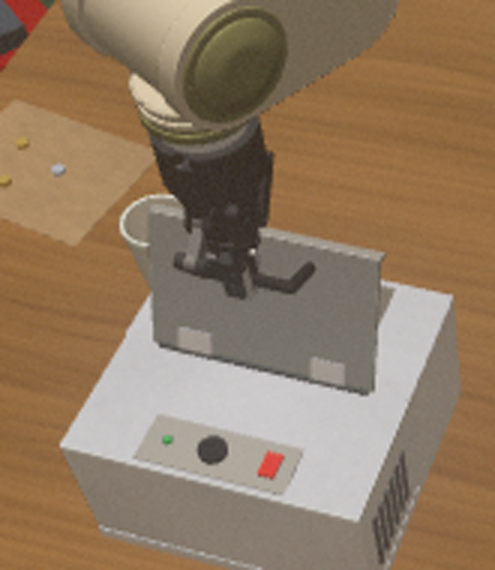

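The flap is at about 1.2 rad and the bar is still in the grip. I'll take it on over.

```bash
python3 - <<'E'
from cell import r
from h import *
off=np.load("off.npy"); H=U(0,0,.153)
for a in np.linspace(1.3,1.75,6):
    rad=handle(a)-H; rad/=np.linalg.norm(rad)
    s=r.read_state(); off+=np.clip(.00006*(s["ft_force"]@rad),-.002,.002)*rad
    ap=tilt(max(0,a-1.5)*.72)
    r.move_straight(tcp_for(handle(a)+off,ap),ori=quat(ap,ux),velocity=.07)
    s=r.read_state(); print(round(a,2),round(s["t"],2),s["ft_force"].round(1),"rad",round(s["ft_force"]@rad,1),round(s["opening"],4),(off*1000).round(1))
c=r.camera("scene"); b=c["img"][:,:,::-1]
cv2.imwrite("pics/s4z.png",cv2.resize(b[100:290,100:265],None,fx=3,fy=3,interpolation=cv2.INTER_CUBIC))
np.save("off.npy",off)
E
```

```text
1.3 8.63 [ 0.3 -1.6  4.7] rad 4.8 0.008 [-1.7  0.   4.9]
1.39 8.93 [ 3.3 -0.5  2.5] rad 3.1 0.0082 [-1.7  0.   5.2]
1.48 9.22 [ 3.3 -2.4  2.4] rad 3.3 0.0084 [-1.6  0.   5.4]
1.57 9.51 [ 2.3 -2.4  3. ] rad 3.6 0.0083 [-1.5  0.   5.6]
1.66 9.8 [ 3.4 -3.3  2.8] rad 4.0 0.0086 [-1.4  0.   5.8]
1.75 10.09 [ 4.5 -3.1  4.2] rad 6.0 0.008 [-1.3  0.   6. ]
```

View pics/s4z.png

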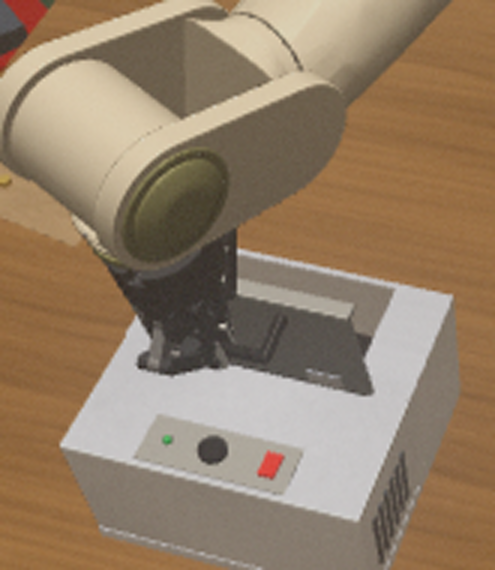

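The flap is past upright, leaning rearwards, and the bar is still held. I'll open a little, retreat along the tool axis, then look.

```bash
python3 - <<'E'
from cell import r
from h import *
r.command_gripper(.028,40)
s=r.read_state(); print(s["ft_force"].round(1),s["opening"])
ap=Ro.from_quat(s["ee_rot"]).as_matrix()[:,0]
for d in(.02,.04,.06,.10):
    r.move_straight(s["tool_pos"]-ap*d,velocity=.12); f=r.read_state(); print(d,f["ft_force"].round(1))
r.move_pose(tcp_for(U(-.075,0,.33),-ez),quat(-ez,uy))
r.command_gripper(.085)
for n in("scene","wrist","top"):
    c=r.camera(n); cv2.imwrite(f"pics/{n}5.png",c["img"][:,:,::-1])
    if n=="wrist":
        print(proj(c,[U(-.075,-.02,.144),U(-.075,.02,.144),U(-.075,0,.144)]).round(1))
        import pickle; pickle.dump(c,open("w5.pkl","wb"))
print(r.read_state()["t"])
E
```

```text
[-0.1 -0.3  0.1] 0.027974136834017747
0.02 [-0.1 -0.   0.4]
0.04 [ 0.3  0.  -0.5]
0.06 [-0.3 -0.8 -0.6]
0.1 [ 0.2  0.2 -0.2]
[[260.5 188. ]
 [304.  187.9]
 [282.3 187.9]]
14.1083
```

View pics/wrist5.png

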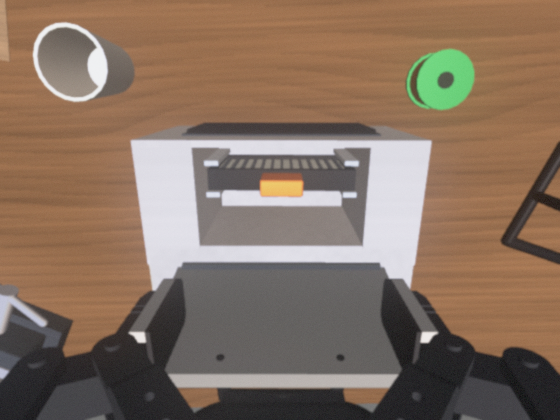

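View pics/scene5.png

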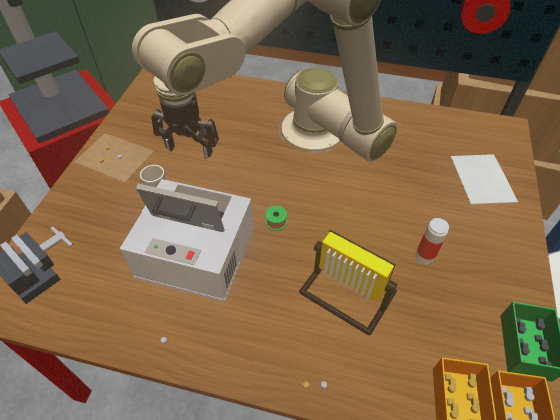

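The wrist view shows the orange tab at columns 261–303, rows 173–196, where (282,188) was predicted for its top centre. The flap leans back (edge at rows 375–385). I'll check its angle and the tab blob numerically, then descend.

```bash
python3 - <<'E'
from h import *
import pickle
c=pickle.load(open("w5.pkl","rb"))
hsv=cv2.cvtColor(c["img"],cv2.COLOR_RGB2HSV)
m=cv2.inRange(hsv,(8,150,80),(22,255,255)); m[:,:240]=0; m[:,330:]=0
ys,xs=np.nonzero(m[150:215]); ys+=150; print(xs.min(),xs.max(),ys.min(),ys.max())
g=hsv[...,2]; print([(y,int(g[y,282])) for y in range(170,200,2)])
print(proj(c,[U(x,y,.144) for x in(-.083,-.067) for y in(-.02,.02)]).round(1))
for a in(1.5,1.6,1.7,1.8,1.9):  # underside front edge, and upper-face front edge
    e=lambda h,y:U(-.125*np.cos(a)+h*np.sin(a),y,.153+.125*np.sin(a)+h*np.cos(a))
    print(a,proj(c,[e(0,-.1),e(0,.1),e(.005,.1)]).round(0).tolist())
E
```

```text
261 302 180 194
[(170, 92), (172, 113), (174, 144), (176, 150), (178, 153), (180, 210), (182, 237), (184, 237), (186, 237), (188, 236), (190, 237), (192, 237), (194, 237), (196, 231), (198, 227)]
[[260.4 179.5]
 [304.2 179.4]
 [260.7 196.3]
 [303.9 196.3]]
1.5 [[120.0, 348.0], [444.0, 348.0], [443.0, 355.0]]
1.6 [[123.0, 365.0], [441.0, 364.0], [440.0, 371.0]]
1.7 [[126.0, 379.0], [438.0, 379.0], [436.0, 384.0]]
1.8 [[131.0, 391.0], [434.0, 391.0], [432.0, 395.0]]
1.9 [[135.0, 401.0], [429.0, 401.0], [427.0, 404.0]]
```

The flap is at about 1.69 rad, and the tab top face lands within about 1 mm of the model (rows 179.5–196, columns 261–303). Now down to grip and draw.

```bash
python3 - <<'E'
from cell import r
from h import *
q=quat(-ez,uy)
r.move_straight(tcp_for(U(-.0755,0,.19),-ez),ori=q,velocity=.2)
r.move_straight(tcp_for(U(-.0755,0,.133),-ez),ori=q,velocity=.08)
s=r.read_state(); print("down",s["ft_force"].round(1))
r.command_gripper(.0,60)
s=r.read_state(); print("grip",s["t"],s["ft_force"].round(1),s["opening"])
if .03<s["opening"]<.046:
    for z in (.15,.18,.22,.28,.36):
        r.move_straight(tcp_for(U(-.0755,0,z),-ez),velocity=.1)
        s=r.read_state(); print(z,s["ft_force"].round(1),round(s["opening"],4))
for n in("scene","wrist"):
    c=r.camera(n); cv2.imwrite(f"pics/{n}6.png",c["img"][:,:,::-1])
print(r.read_state()["t"])
E
```

```text
down [ 0.4  1.  -0.3]
grip 16.3083 [ 0.6 -0.7  3.9] 0.03885896384247856
0.15 [ 0.3 -0.  -2.2] 0.0389
0.18 [ 0.2  0.7 -2.5] 0.039
0.22 [ 0.1  0.1 -3.1] 0.0388
0.28 [-0.7  0.4 -1.7] 0.0386
0.36 [-0.1  0.4 -2.5] 0.0389
19.425
```

View pics/wrist6.png

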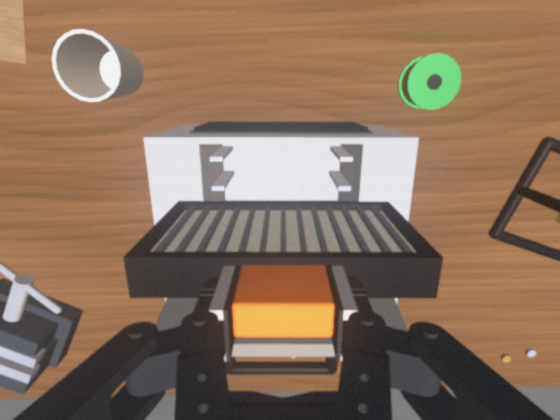

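View pics/scene6.png

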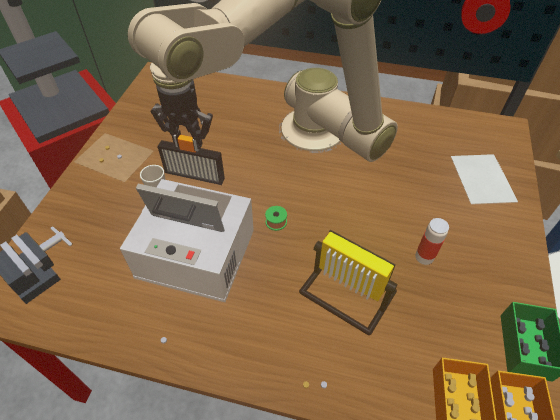

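The cassette is out and hangs squarely from the grip: tab at (283,300) in the wrist view, frame edges level at row 292. Next comes a straight move across above the lamp height, then down in front of the glass.

```bash
python3 - <<'E'
from cell import r
from h import *
q=quat(-ez,ly); g=LC-.09*lx
r.move_straight(tcp_for(g+.36*ez,-ez),ori=q,velocity=.15)
r.move_straight(tcp_for(g+.198*ez,-ez),velocity=.08)
r.dwell(.5)
s=r.read_state(); print(s["t"],s["tool_pos"],s["ft_force"].round(1),s["opening"])
for n in("scene","top","wrist"):
    c=r.camera(n); cv2.imwrite(f"pics/{n}7.png",c["img"][:,:,::-1])
    import pickle; pickle.dump(c,open(f"{n}7.pkl","wb"))
b=cv2.imread("pics/scene7.png"); cv2.imwrite("pics/scene7z.png",cv2.resize(b[180:345,270:420],None,fx=3.5,fy=3.5,interpolation=cv2.INTER_CUBIC))
E
```

```text
25.3083 [0.53384454 0.25016973 0.18999875] [-0.7  0.6 -1.5] 0.039428091143874064
```

View pics/scene7.png

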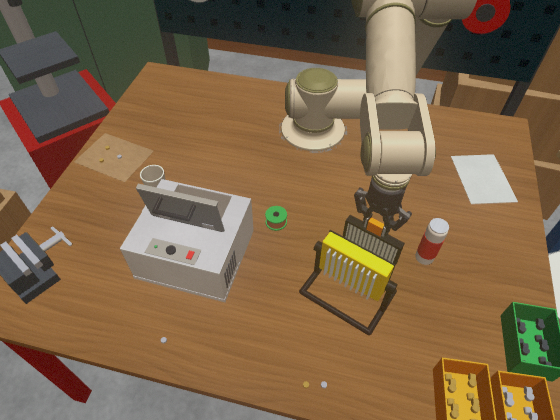

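View pics/wrist7.png

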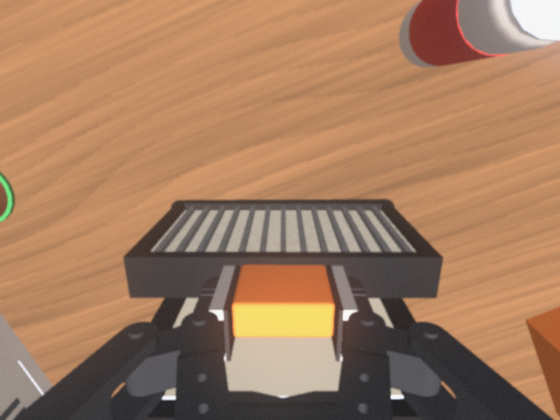

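View pics/top7.png

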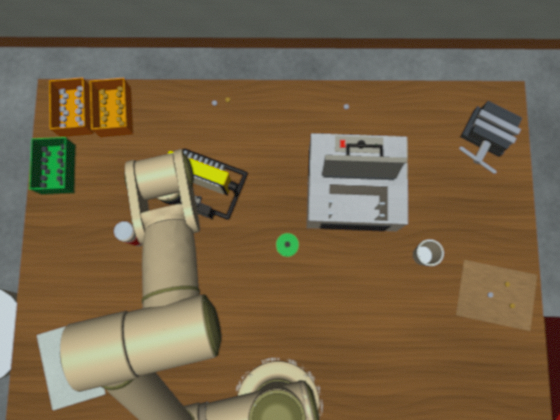

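Wrist view: the cassette is still centred and level in the fingers, unchanged from before the move, and the can is clear at top right. I'll do a zoomed check of the cassette against the lamp, and image differences for the loose objects.

```bash
python3 - <<'E'
from h import *
import pickle
S=pickle.load(open("scene7.pkl","rb"))
def blob(img,lo,hi,box):
    x0,y0,x1,y1=box; m=cv2.inRange(cv2.cvtColor(img,cv2.COLOR_BGR2HSV),lo,hi)[y0:y1,x0:x1]; M=cv2.moments(m,True); return round(M['m10']/M['m00']+x0,2),round(M['m01']/M['m00']+y0,2)
for n in("scene0","scene7"):
    im=cv2.imread(f"pics/{n}.png")
    print(n,"lamp-bright-yellow",blob(im,(25,180,190),(35,255,255),(300,220,400,320)),"can red",blob(im,(0,150,80),(8,255,255),(405,210,455,270)),"spool",blob(im,(50,150,60),(75,255,255),(255,195,300,240)))
a,b=cv2.imread("pics/top0.png"),cv2.imread("pics/top7.png"); print("cup diff",cv2.absdiff(a,b)[235:270,410:450].mean())
g=LC-.09*lx
print("pred frame top corners",((proj(S,[g+s*.075*ly+t*.011*lx+.175*ez for s in(1,-1) for t in(1,-1)])-[270,180])*3.5).round(0).tolist())
print("pred lamp top",((proj(S,[LC+s*.085*ly+t*.02*lx+.19*ez for s in(1,-1) for t in(1,-1)])-[270,180])*3.5).round(0).tolist())
E
```

```text
Traceback (most recent call last):
ZeroDivisionError: float division by zero
```

View pics/scene7z.png

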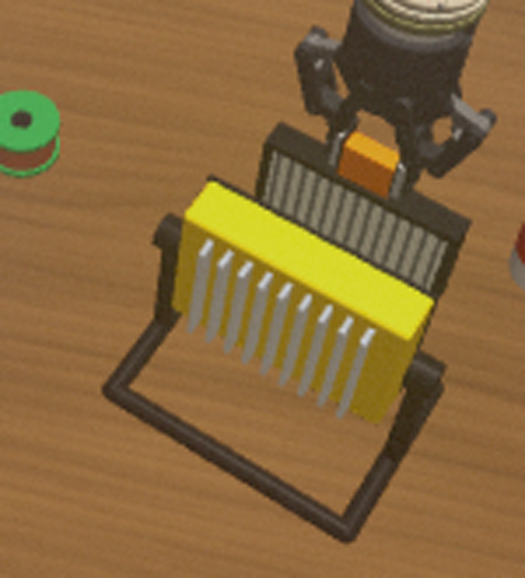

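```bash
python3 - <<'E'
from h import *
import pickle
S=pickle.load(open("scene7.pkl","rb"))
def blob(img,lo,hi,box):
    x0,y0,x1,y1=box; m=cv2.inRange(cv2.cvtColor(img,cv2.COLOR_BGR2HSV),lo,hi)[y0:y1,x0:x1]; M=cv2.moments(m,True); return (round(M['m10']/max(M['m00'],1)+x0,2),round(M['m01']/max(M['m00'],1)+y0,2),M['m00'])
for n in("scene0","scene7"):
    im=cv2.imread(f"pics/{n}.png")
    print(n,"lamp",blob(im,(25,180,190),(35,255,255),(300,220,400,320)),"can",blob(im,(0,120,50),(8,255,255),(412,210,455,270)),"spool",blob(im,(50,120,50),(80,255,255),(255,195,300,240)))
a,b=cv2.imread("pics/top0.png"),cv2.imread("pics/top7.png"); print("cup diff",cv2.absdiff(a,b)[235:270,410:450].mean())
g=LC-.09*lx
print("pred frame top corners",((proj(S,[g+s*.075*ly+t*.011*lx+.175*ez for s in(1,-1) for t in(1,-1)])-[270,180])*3.5).round(0).tolist())
print("pred lamp top",((proj(S,[LC+s*.085*ly+t*.02*lx+.19*ez for s in(1,-1) for t in(1,-1)])-[270,180])*3.5).round(0).tolist())
E
```

```text
scene0 lamp (358.18, 253.93, 955.0) can (428.25, 248.37, 369.0) spool (275.93, 215.51, 302.0)
scene7 lamp (358.16, 253.94, 958.0) can (428.13, 248.33, 372.0) spool (275.85, 215.54, 302.0)
cup diff 2.0064285714285712
pred frame top corners [[455.0, 239.0], [469.0, 217.0], [262.0, 138.0], [278.0, 118.0]]
pred lamp top [[407.0, 339.0], [435.0, 295.0], [179.0, 212.0], [209.0, 173.0]]
```

All of it agrees. Frame corners seen at (470,220)/(278,125) against predicted (469,217)/(278,118), and the lamp shows the same 7-pixel row offset, so the two line up. Lamp, can and spool centroids shifted by no more than 0.12 px. Handing in.

```bash
python3 - <<'E'
from cell import r
s=r.read_state(); print(s["t"],abs(s["qd"]).max(),s["opening"],s["ft_force"].round(1))
r.hand_in()
E
```

```text
25.4583 0.0011882188357800162 0.039126595428645786 [-0.1 -0.5 -1.9]
the job is handed in; nothing more can be done
```

The job is handed in at 25.5 s with the cassette held still in front of the light; `hand_in()` gives no verdict, so what follows is from my own checks.

**What I did**
- **Flap:** I gripped the handle bar, swung the flap over, and let go with it leaning back past upright. The wrist picture put it at about 1.69 rad, short of the 1.75 rad I had commanded.
- **Cassette:** I gripped it by the orange tab, drew it straight up out of its guides and carried it over at a safe height. I then lowered it in front of the glass, turned to the light's yaw of about -0.37 rad, with its middle a planned 70 mm from the glass.

**Last checks**
- **Grip:** Finger opening was 39 mm on the 40 mm tab, force about -2 N vertically from the cassette's weight, and joint speeds practically zero. The cassette hung level and centred in the fingers.
- **Position:** The frame corners in the scene picture matched the prediction to about 2 pixels (roughly 5 mm). The light showed the same small row offset, so the two line up.
- **Objects left alone:** The light, can and spool centroids shifted by no more than 0.12 pixel, and the cup's image patch was essentially unchanged.

**What disagreed**
- My first arc for the handle was a few millimetres too tight, giving up to 20 N of radial force. I corrected it from the force reading as the flap swung.
- The two views differed by about 0.03–0.05 rad on the light's yaw, well inside the 15 degree limit.

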